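# Open the paste jar: cover into its tray, screw cap twisted free and held

### The job

Open the jar that stands in the wooden brace: lift the loose dust cover off it and set it, same way up and without dropping it, into the round recess of the wooden tray. Then twist the tight metal cap anticlockwise just until its threads let go (about a sixth of a turn), with the jar staying seated in its brace, lift the cap straight off, and finish while still holding it level and still, a couple of centimetres clear above the jar's mouth. Leave the spark plug, tape measure and pliers where they are.

Things in the scene. Friction and masses are not known exactly. Their poses are not given: they have to be found in the camera images.
- brace: Wooden jar brace fixed to the bench: 130 x 100 mm plywood base 6 mm thick with four rails (tops 30 mm above the bench) round a 73 x 73 mm square well, which keeps the jar from turning. Origin on the bench under the centre of the well, x along its long side, z up. The brace and the tray may stand on either side, left or right.
- jar: White plastic jar, 0.4 to 0.8 kg, loose in the brace's well (1.5 mm play each side): square body 70 x 70 mm, shoulder at 64 mm, then a round open neck, 37 mm diameter, rim (rubber seal) 97.5 mm up when the cap is off. Origin: centre of its underside, 6 mm above the bench; z up. Pulled up before the cap is free, the jar comes along with the cap.
- cap: Round ribbed aluminium screw cap on the jar's neck, under the cover at first: diameter 54 mm, 26 mm high, 60 g. Origin: centre of its lower edge, z up; screwed on, it is 73.5 mm above the jar's origin (cap's top about 106 mm above the bench). Loosens anticlockwise seen from above, needing about 0.5 to 0.9 N m. Once free, the seal pushes it up 2 mm; lifted 24 mm it clears the rim.
- cap_mark (a point): Outer end of the dark line on the cap's top: 24 mm out along the cap's x axis. The angle of the cap's x axis from the jar's x axis is -8 to +8 degrees at the start. Between 40 and 75 degrees (anticlockwise positive) the cap is free to lift, so turning it 60 degrees frees it from any start; past 85 degrees its lugs catch again. Clockwise it meets a stop at -15 degrees.
- cover: Loose grey plastic dust cover over the cap, like an upside-down beaker: outside diameter 64 mm, 34 mm high, wall 2.5 mm, top 4 mm thick, 50 g. Origin: centre of its lower edge, z up. It rests on the cap's top, its own top about 110 mm above the bench, with 2.5 mm of play round the cap; it must rise 30 mm to clear the cap.
- holder: Round wooden tray fixed to the bench, outside diameter 95 mm, 15 mm high, with a round recess of 74 mm diameter, 10 mm deep (its floor 5 mm above the bench) for the dust cover. Origin: on the bench under its centre.
- spark_plug: Metal spark plug lying on the bench, 21 x 70 x 18 mm; leave it alone.
- tape: Tape measure standing on the bench, 38 x 82 x 65 mm; leave it alone.
- pliers: Pair of pliers lying on the bench, 80 x 188 x 13 mm; leave it alone.
Not all that is in view belongs to the job. What is shaped like the jar but pink or red is not meant. Several things have the shape of the cover; the one meant has the colours described above.

How it is judged:
By the outcome, as a careful person would: the job done as asked, in the order asked, and still so for the second after the job is handed in, while the arm keeps its last pose, push and grip.
It also fails if it takes over 45 s, if anything falls off the work surface, if the arm or the gripper's body presses on something with over 40 N, if the wrist force passes 120 N, or if a joint passes its speed limit or range.

### The arm

A 7-joint arm with a two-finger parallel gripper is mounted at the origin on a cart in front of the work surface, level with it; the furniture and walls round the work are solid. World frame = base frame: x ahead of the robot, y to its left, z up, the work surface at z = 0. Lengths are in mm, angles in rad, forces in N, time in s.
With the tool pointing down it reaches from about 400 to 850 mm from the base axis. Payload 4.5 kg.
Tool frame: the origin (TCP) lies midway between the tips of the shut fingers; the grasp point (between the pads) lies 19 mm behind it; z points along the fingers, y is the line along which they close (so a half turn about z gives the same grasp; the last joint's range is limited). The gripper opens to 88 mm and grips with 3 to 60 N. Pads are 18 mm wide; open, the fingers measure 123 mm over their backs; the gripper's body (75 mm by 187 mm) begins 45 mm behind the grasp point.
Start: joints at [1.181, 0.689, -0.195, 1.565, 0.157, 0.902, -0.215], TCP at [257.049, -569.722, 203.143] pointing down, gripper open.
Joint ranges: [-3.01, 3.01], [-0.46, 2.08], [-1.47, 1.51], [0.13, 2.56], [-1, 4.14], [0.04, 2.09], [-2.66, 2.66]. Speed limits (rad/s): [2.57, 2.57, 3.14, 3.14, 3.14, 3.14, 3.14].

### API

Orientations are given as a unit quaternion [w, x, y, z].
In Python, from station import telemetry, optics, job gives the robot as it stands.
- The arm moves only by the tool move_arm, never from a script. Its argument "commands" is a list that holds one entry, the list of rows, each a list of 5 numbers: the shift along the tool's x, y, z scaled (see below), then the turn about the tool's z scaled (see below), then the opening, from -1 (shut) to 1 (fully open). A call has 1 to 8 rows; each row shifts and turns the commanded pose from where the row before left it, along the tool's axes as they then stand; what a row does not reach is not made up. The controller multiplies each number of a shift by 25 mm and each number of a turn by 6 degrees. A row lasts 1/12 s, in which the tool goes at most 41.7 mm and 7.16 degrees, less where a joint would pass 70% of its speed; a pose out of reach is approached as far as the arm can. A call with a number of a shift or a turn outside -1 to 1 is refused whole. A call with a gripper value outside its range is refused whole. The fingers move at their own pace and stop on an object; the grip force is fixed at half the most. Time passes only in rows, so rows that do not move let the fingers close. It gives the time, the measured TCP pose, the force, the opening and the grip force at its end, in the units of the state.
- telemetry.get_state(): the state, without advancing time (a new reading comes with each control period).
- optics.snapshot(name): name is "scene" or "side" or "wrist"; returns the picture (384x512x3 uint8, red, green, blue); there is no depth.
- optics.camera_params(name): a dict with "K" (3x3 intrinsics, pixels), "R" (3x3) and "t" (3): a world point X has camera coordinates R X + t; the wrist camera has in their place "hand_eye" (4x4, takes a point from camera to tool coordinates, whose origin is the TCP and whose axes are the flange's). Camera axes: x right, y down, z forward; pixel columns grow to the right and rows downward; lengths in mm; the calibration is good to about 2 mm. A picture is of the moment at which its call begins: read the wrist's pose just before it. camera_params takes no time and is no camera call.
- job.close_job(): hands the job in; it is judged then, once.
The state is a dict: "clock": time; "joints": joint angles; "qd": joint speeds; "tau": joint torques, N m; "ee_pos": TCP position; "eef_rot": TCP orientation; "ft_force": force on the tool from outside, world axes, zero at the start; "wrist_torque": the same for the moment, N m; "width": finger opening in mm; "grip_force": force on a finger pad.
Only numpy, scipy, OpenCV 4.12 (cv2) and the standard library are available. Lean on these libraries where they do the work, as an engineer would, in place of code of your own. Each camera call takes 0.05 s, during which the arm holds its last target. There are 200 camera calls.

## Working session

There is one attempt and no reset: what is moved stays moved. The work goes in short steps, Python scripts to look and compute and a tool call to move; the robot and the scene stay as the last step left them, time stands still between calls to the robot, and variables do not carry over. Pictures are saved under pics/ and viewed, at most 10 in all, crops included, and the job is handed in when it is done.

Besides the shell and the picture viewer there is one more tool, called after "Emit:" by a JSON object that holds its "method" and its "body", one argument or row to a line. move_arm: Moves the arm, as the interface text tells. Its arguments: {"type":"object","properties":{"commands":{"type":"array","items":{"type":"array","items":{"type":"array","items":{"type":"number"}}}}},"required":["commands"]}

```bash
mkdir -p pics; ls; python3 - <<'E'
from station import telemetry, optics
import cv2
s=telemetry.get_state(); print(s)
for n in("scene","side","wrist"):
    cv2.imwrite(f"pics/{n}0.png",optics.snapshot(n)[:,:,::-1]); print(n,optics.camera_params(n))
E
```

```text
pics
{'clock': 0.0, 'joints': array([ 1.1808058 ,  0.69000443, -0.1945049 ,  1.56634351,  0.15731486,
        0.90247919, -0.2151088 ]), 'qd': array([-9.34398566e-04, -1.29764986e-03, -1.07974350e-05, -1.65641854e-04,
       -1.45484097e-03,  5.56755155e-05, -1.67501564e-04]), 'tau': array([-4.49623049e-04, -5.27568662e+01, -1.26730945e+00, -1.53430456e+01,
       -5.27472713e-02,  6.70788431e-03,  1.38703103e-04]), 'ee_pos': array([ 256.6689366 , -569.10280632,  202.29723473]), 'eef_rot': array([-8.82095435e-04,  9.77625481e-01,  2.10351068e-01, -2.64531834e-04]), 'ft_force': array([-0.22552352, -0.26644757, -0.85632534]), 'wrist_torque': array([-0.02610678,  0.04788079, -0.0236576 ]), 'grip_force': 0.0, 'width': 88.32558848712584}
scene {'K': array([[377.26661274,   0.        , 263.1840536 ],
       [  0.        , 377.26661274, 196.75870942],
       [  0.        ,   0.        ,   1.        ]]), 'R': array([[-0.74931543, -0.66202707, -0.01570175],
       [-0.41181763,  0.48442216, -0.77184286],
       [ 0.51858715, -0.57188751, -0.63561942]]), 't': array([ 467.21050524,  302.4427592
[... 216 characters left out ...]
526781 ,  0.01313211],
       [-0.33415736,  0.4846123 , -0.80838714],
       [ 0.44041389, -0.6780102 , -0.58850469]]), 't': array([ 523.89200122,  228.19847547, 1204.76451973])}
wrist {'K': array([[264.89270039,   0.        , 255.31755605],
       [  0.        , 264.89270039, 189.3558482 ],
       [  0.        ,   0.        ,   1.        ]]), 'hand_eye': array([[-4.81760117e-04, -9.51557596e-01, -3.07470178e-01,
         8.06941933e+01],
       [ 9.99999722e-01, -6.33199311e-04,  3.92771852e-04,
        -1.22780085e-01],
       [-5.68434944e-04, -3.07469903e-01,  9.51557637e-01,
        -1.81506965e+02],
       [ 0.00000000e+00,  0.00000000e+00,  0.00000000e+00,
         1.00000000e+00]])}
```

View pics/scene0.png

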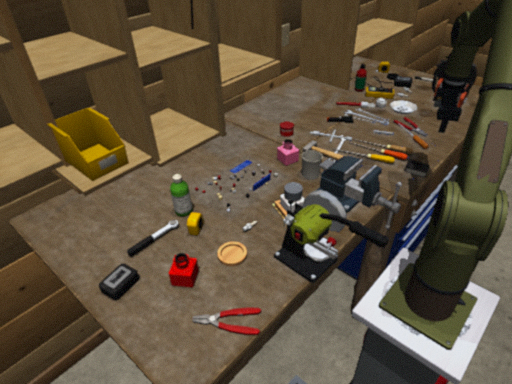

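View pics/side0.png

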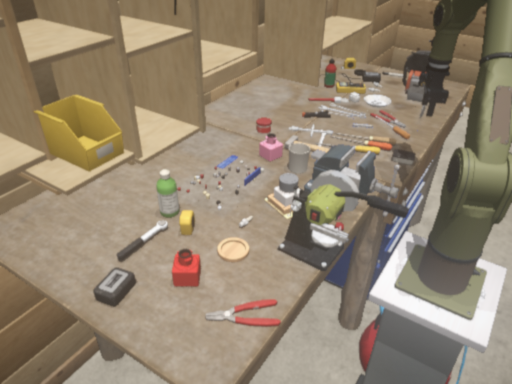

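The likely target is the grey-topped white jar on the plywood brace, at scene (293,190) / side (288,183). The lookalikes are a grey can at scene (311,163), the pink jar at (288,153), the red jar at (183,270) and a red cover at (287,128). The tray is at scene (232,253) / side (233,249). I'll check the choice in one enlarged crop.

```bash
python3 - <<'E'
import cv2,numpy as np
a=cv2.imread("pics/scene0.png")[140:230,260:345]; b=cv2.imread("pics/side0.png")[135:225,255:340]
r=lambda i:cv2.resize(i,None,fx=4.6,fy=4.6,interpolation=cv2.INTER_CUBIC)
cv2.imwrite("pics/crop1.png",np.hstack([r(a),r(b)]))
E
```

```text
(no output)
```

View pics/crop1.png

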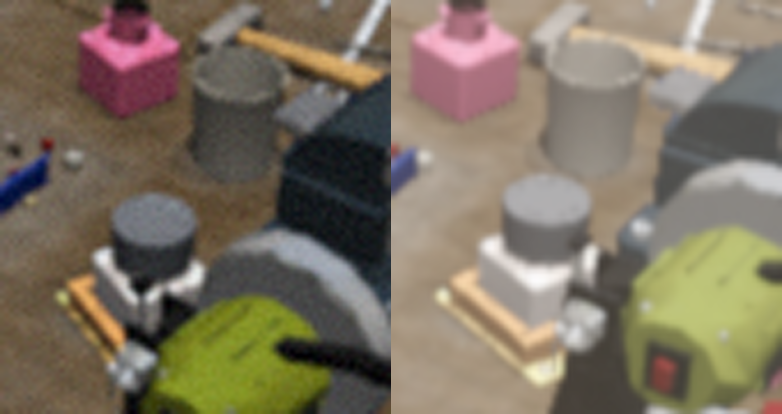

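```bash
cat > h.py <<'E'
import numpy as np
from station import telemetry, optics
from scipy.spatial.transform import Rotation as Ro
def cam(n,s=None):
    p=optics.camera_params(n)
    if "R" in p: return p["K"],np.array(p["R"]),np.array(p["t"])
    s=s or telemetry.get_state(); w,x,y,z=s["eef_rot"]
    T=np.eye(4);T[:3,:3]=Ro.from_quat([x,y,z,w]).as_matrix();T[:3,3]=s["ee_pos"]
    T=np.linalg.inv(T@p["hand_eye"]); return p["K"],T[:3,:3],T[:3,3]
def ray(c,uv):
    K,R,t=c; d=R.T@np.linalg.solve(K,[uv[0],uv[1],1]); return -R.T@t,d/np.linalg.norm(d)
def atz(c,uv,z):
    o,d=ray(c,uv); return o+d*(z-o[2])/d[2]
def tri(*ps):
    A=0;b=0;rs=[ray(c,u) for c,u in ps]
    for o,d in rs: P=np.eye(3)-np.outer(d,d);A=A+P;b=b+P@o
    X=np.linalg.solve(A,b); return X.round(1),[round(float(np.linalg.norm(np.cross(X-o,d))),1) for o,d in rs]
def proj(c,X):
    K,R,t=c;q=K@(R@np.array(X,float)+t);return (q[:2]/q[2]).round(1)
E
python3 - <<'E'
from h import *
a,b=cam("scene"),cam("side")
print(-a[1].T@a[2],-b[1].T@b[2])
print("cover",tri((a,(293,185.7)),(b,(288.3,177))),atz(a,(293,185.7),110),atz(b,(288.3,177),110))
print("tray",tri((a,(232,252.5)),(b,(233.3,248.5))),atz(a,(232,252.5),15),atz(b,(233.3,248.5),15))
for n,u in dict(sawtop=(320,212),motor=(313,225),handle=(375,238),bladetop=(325,193),vise=(345,160),can=(311,155)).items(): print(n,[atz(a,u,z).round()[:2] for z in(0,110,200)])
s=telemetry.get_state();w,x,y,z=s["eef_rot"];print(Ro.from_quat([x,y,z,w]).as_matrix().round(3))
E
```

```text
[-82.89113129 777.62940829 924.12554981] [-17.78616023 995.7984802  886.60248166]
cover (array([542.6, -70.6, 106.9]), [1.4, 1.4]) [541.96790631 -68.53531732 110.        ] [538.70423858 -64.96012843 110.        ]
tray (array([550. , 234.6,  11.6]), [0.6, 0.6]) [548.42438761 236.31458164  15.        ] [547.10017204 237.97286313  15.        ]
sawtop [array([ 454., -123.]), array([391., -16.]), array([338.,  72.])]
motor [array([434., -50.]), array([372.,  48.]), array([322., 129.])]
handle [array([ 238., -134.]), array([200., -26.]), array([168.,  63.])]
bladetop [array([ 503., -227.]), array([ 433., -107.]), array([376.,  -9.])]
vise [array([ 567., -472.]), array([ 489., -324.]), array([ 426., -202.])]
can [array([ 702., -410.]), array([ 609., -268.]), array([ 532., -153.])]
[[ 0.912  0.411 -0.001]
 [ 0.411 -0.912  0.001]
 [-0.    -0.001 -1.   ]]
```

```bash
python3 - <<'E'
from h import *
a,b=cam("scene"),cam("side")
for n,u,v in [("motor",(312.8,204.8),(322.2,184.6)),("bladetop",(325.2,191),(334,170.4)),("knob",(288.3,219.3),(296,205.6)),("handleEnd",(384,241),(406,212)),("vise",(352,157),(352,148)),("canTop",(311,153),(298,147)),("greenBottle",(179,178),(165,173))]:
    print(n,tri((a,u),(b,v)))
s=telemetry.get_state();w,x,y,z=s["eef_rot"];R=Ro.from_quat([x,y,z,w]).as_matrix()
print(R.T@(np.array([535,-70,330])-s["ee_pos"])/25)
E
```

```text
motor (array([344.8, 105.3, 247.5]), [2.0, 2.0])
bladetop (array([333.5,  65.4, 276.5]), [1.0, 1.0])
knob (array([407.3, 128.6, 168.4]), [1.2, 1.2])
handleEnd (array([118.4, 137.4, 279.1]), [1.9, 1.9])
vise (array([ 385.9, -182.7,  226.4]), [11.5, 11.5])
canTop (array([ 640.2, -317.5,   78.6]), [3.2, 3.2])
greenBottle (array([850.9, 185.7, 141.7]), [2.0, 2.0])
[ 18.35617703 -13.63262515  -5.08175426]
```

Emit:
{"method": "move_arm", "body": {
  "commands": [
    [[0.2,-0.1,-1,0,1],[0.5,-0.3,-1,0,1],[0.9,-0.6,-1,0,1],[1,-0.8,-1,0,1],[1,-0.8,-1,0,1],[1,-0.8,-0.5,0,1],[1,-0.8,0,0,1],[1,-0.8,0,0,1]]
  ]
}}

```text
clock: 0.82
ee_pos: [356.8, -386.8, 341.6]
eef_rot: [0.001, 0.978, 0.21, 0.001]
ft_force: [-0.2, 0.3, -1.1]
width: 88.0
grip_force: 0.0
```

Emit:
{"method": "move_arm", "body": {
  "commands": [
    [[1,-0.8,0,0,1],[1,-0.8,0,0,1],[1,-0.8,0,0,1],[1,-0.8,0,0,1],[1,-0.8,0,0,1],[1,-0.8,0,0,1],[1,-0.8,0,0,1],[1,-0.8,0,0,1]]
  ]
}}

```text
clock: 1.48
ee_pos: [472.7, -158.4, 340.5]
eef_rot: [-0.0, 0.978, 0.21, -0.0]
ft_force: [0.0, -1.0, 0.0]
width: 88.1
grip_force: 0.0
```

Emit:
{"method": "move_arm", "body": {
  "commands": [
    [[0.9,-0.5,0,0,1],[0.9,-0.5,0,0,1],[0.5,-0.3,0,0,1],[0.2,-0.1,0,0,1],[0,0,0,0,1],[0,0,0,0,1]]
  ]
}}

```text
clock: 1.98
ee_pos: [514.5, -103.2, 340.4]
eef_rot: [0.0, 0.978, 0.21, -0.001]
ft_force: [0.2, -0.5, -0.7]
width: 87.9
grip_force: 0.0
```

```bash
python3 - <<'E'
from h import *
import cv2,pickle
s=telemetry.get_state(); im=optics.snapshot("wrist")
cv2.imwrite("pics/w1.png",cv2.resize(im[:,:,::-1],None,fx=1.5,fy=1.5)); pickle.dump(s,open("w1.pkl","wb"))
print(s["clock"],s["ee_pos"],s["joints"],proj(cam("wrist",s),[542,-69,110])*1.5)
E
```

```text
1.9833 [ 514.47548059 -103.2335437   340.35149185] [ 0.30904229  0.41208259 -0.30549204  1.65526137  0.13685566  1.09623616
 -1.18303755] [363.3  198.15]
```

View pics/w1.png

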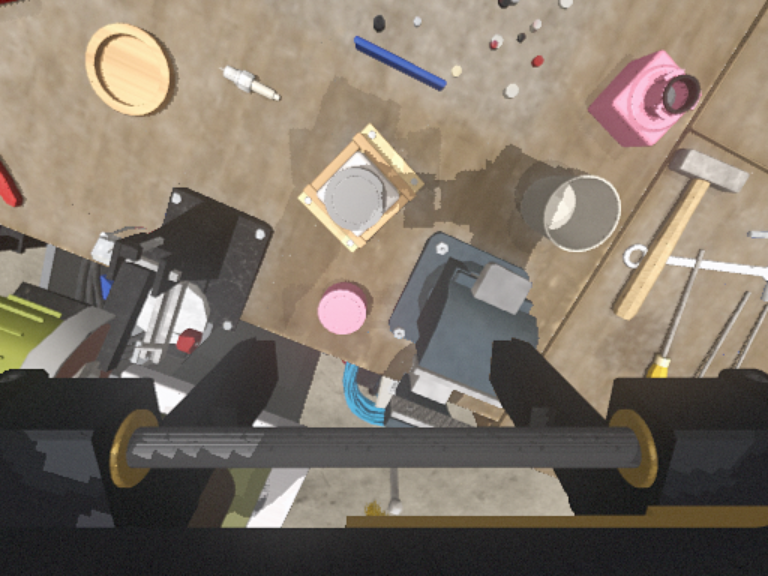

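The wrist view shows the grey cover in the wooden brace at about (356,196) and the tray at (130,70). A pink cover decoy is at (343,307). The vise at (460,310) and the saw at left stand nearby.

```bash
python3 - <<'E'
from h import *
import pickle
s=pickle.load(open("w1.pkl","rb"));c=cam("wrist",s)
for u,z in[((356,194),110),((130,70),15),((500,285),150),((437,235),20),((343,307),100),((343,307),34)]:
    print(u,z,atz(c,(u[0]/1.5,u[1]/1.5),z).round(1))
a=cam("scene");b=cam("side");w=(356/1.5,194/1.5)
print(tri((a,(293,185.7)),(b,(288.3,177)),(c,w)))
print(tri((a,(232,252.5)),(b,(233.3,248.5)),(c,(130/1.5,70/1.5))))
w,x,y,z=s["eef_rot"];R=Ro.from_quat([x,y,z,w]).as_matrix()
print(R.T@(np.array([543,-70,235])-s["ee_pos"])/25)
E
```

```text
(356, 194) 110 [542.9 -60.6 110. ]
(130, 70) 15 [554.2 230.8  15. ]
(500, 285) 150 [ 524.6 -225.2  150. ]
(437, 235) 20 [ 528.1 -173.    20. ]
(343, 307) 100 [419.8 -96.1 100. ]
(343, 307) 34 [ 393.5 -100.2   34. ]
(array([540. , -62.9, 112.2]), [2.4, 2.5, 3.8])
(array([552.4, 233.2,   9.3]), [0.3, 1.5, 1.7])
[ 1.59166989 -0.74532985  4.21169276]
```

Emit:
{"method": "move_arm", "body": {
  "commands": [
    [[0.4,-0.2,0.5,0,1],[0.5,-0.3,1,0,1],[0.5,-0.3,1,0,1],[0.2,-0.2,1,0,1],[0,0,0.7,0,1],[0,0,0,0,1],[0,0,0,0,1]]
  ]
}}

```text
clock: 2.62
ee_pos: [540.4, -64.6, 235.3]
eef_rot: [0.0, 0.978, 0.209, -0.001]
ft_force: [-0.3, -0.1, 1.2]
width: 88.0
grip_force: 0.0
```

```bash
python3 - <<'E'
from h import *
import cv2,pickle
s=telemetry.get_state(); im=optics.snapshot("wrist")
pickle.dump((s,im),open("w2.pkl","wb"))
print(s["clock"],s["ee_pos"])
u=proj(cam("wrist",s),[541,-63,110]).astype(int);print(u)
x0,y0=max(u[0]-80,0),max(u[1]-75,0)
cv2.imwrite("pics/w2.png",cv2.resize(im[y0:y0+150,x0:x0+160,::-1],None,fx=4,fy=4,interpolation=cv2.INTER_CUBIC));print(x0,y0)
E
```

```text
2.6167 [540.36969785 -64.5748701  235.32029965]
[254 173]
174 98
```

View pics/w2.png

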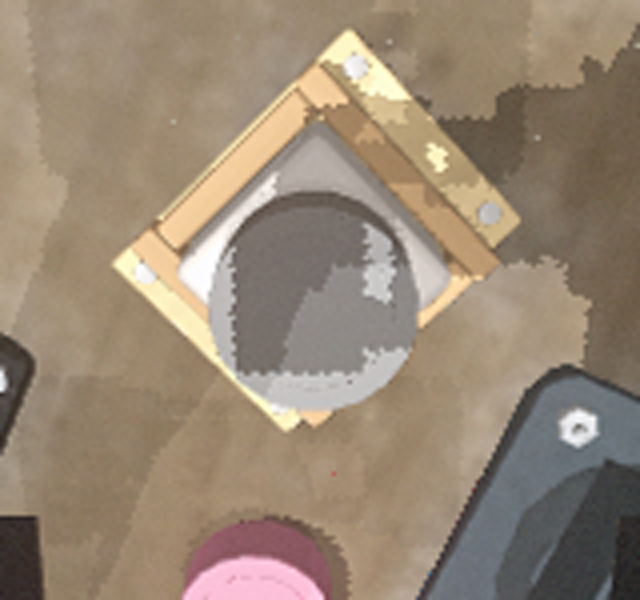

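The crop shows the cover's top ellipse centred at (315,307), which is full-frame (252.6,174.6). The jar is square in its brace and no other object touches it.

```bash
python3 - <<'E'
from h import *
import pickle
s1=pickle.load(open("w1.pkl","rb"));s,im=pickle.load(open("w2.pkl","rb"));c=cam("wrist",s);c1=cam("wrist",s1)
a=cam("scene");b=cam("side")
print(atz(c,(252.6,174.6),110))
print(tri((c,(252.6,174.6)),(c1,(356/1.5,195/1.5)),(a,(293,185.7)),(b,(288.3,177))))
print([ (proj(c,[540,-63,110]+np.array(d))) for d in([29.2,13.2,0],[-29.2,-13.2,0],[13.2,-29.2,0],[-13.2,29.2,0])])
w,x,y,z=s["eef_rot"];R=Ro.from_quat([x,y,z,w]).as_matrix()
p=atz(c,(252.6,174.6),110);print(R.T@(np.array([p[0],p[1],80])-s["ee_pos"])/25)
E
```

```text
[538.87227396 -61.68780958 110.        ]
(array([539.5, -62.3, 112.7]), [0.9, 3.0, 2.5, 2.3])
[array([253.9, 147.4]), array([254.1, 199.4]), array([280.8, 174.1]), array([227.2, 174.3])]
[ 0.0064942  -0.12946993  6.21282158]
```

Emit:
{"method": "move_arm", "body": {
  "commands": [
    [[0,-0.13,0.6,0,1],[0,0,1,0,1],[0,0,1,0,1],[0,0,1,0,1],[0,0,1,0,1],[0,0,0.8,0,1],[0,0,0.5,0,1],[0,0,0.2,0,1]]
  ]
}}

```text
clock: 3.33
ee_pos: [540.3, -61.1, 82.9]
eef_rot: [0.0, 0.978, 0.21, 0.0]
ft_force: [-0.7, -0.3, 0.2]
width: 87.9
grip_force: 0.0
```

Emit:
{"method": "move_arm", "body": {
  "commands": [
    [[0,0,0,0,1],[0,0,0,0,0.6],[0,0,0,0,0.4],[0,0,0,0,0.2],[0,0,0,0,0],[0,0,0,0,-1],[0,0,0,0,-1],[0,0,0,0,-1]]
  ]
}}

```text
clock: 4.0
ee_pos: [540.0, -60.1, 83.3]
eef_rot: [0.0, 0.978, 0.21, 0.0]
ft_force: [-0.4, 0.2, 0.8]
width: 43.6
grip_force: 0.0
```

```bash
python3 - <<'E'
from h import *
import cv2
s=telemetry.get_state(); im=optics.snapshot("wrist");b=optics.snapshot("side")
print(s["clock"],s["ee_pos"],s["width"],s["grip_force"])
b=cv2.resize(b[100:240,210:360],(411,384),interpolation=cv2.INTER_CUBIC)
cv2.imwrite("pics/w3.png",cv2.resize(np.hstack([im[:,100:450],b])[:,:,::-1],None,fx=1.05,fy=1.05))
E
```

```text
4.0 [540.02573203 -60.0547948   83.27248625] 43.576019242855175 0.0
```

View pics/w3.png

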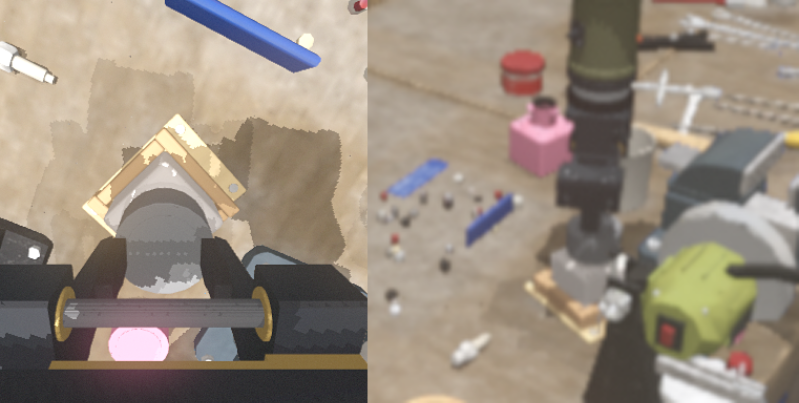

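Emit:
{"method": "move_arm", "body": {
  "commands": [
    [[0,0,0,0,-1]]
  ]
}}

```text
clock: 4.18
ee_pos: [539.9, -60.0, 83.1]
eef_rot: [0.0, 0.978, 0.21, -0.0]
ft_force: [-0.1, -0.7, -0.9]
width: 29.0
grip_force: 0.0
```

```bash
python3 - <<'E'
from h import *
s=telemetry.get_state();c=cam("wrist",s);p=s["ee_pos"]
f=lambda q:((proj(c,q)-[100,0])*1.05).round()
print(s["width"],s["grip_force"],f(p),f([539,-62,110]),f(p+[0,0,19]))
w,x,y,z=s["eef_rot"];R=Ro.from_quat([x,y,z,w]).as_matrix()
for k in(-44,-32,-22,22,32,44): print(k,f(p+R@[0,k,0]),f(p+R@[0,k,-19]))
E
```

```text
28.963107231387163 0.0 [163. 228.] [165. 249.] [163. 240.]
-44 [101. 228.] [ 95. 240.]
-32 [118. 228.] [114. 240.]
-22 [132. 228.] [129. 240.]
22 [194. 228.] [197. 240.]
32 [208. 228.] [213. 240.]
44 [225. 228.] [231. 240.]
```

```bash
python3 - <<'E'
from h import *
import cv2
s=telemetry.get_state(); im=optics.snapshot("wrist")
print(s["clock"],s["width"],s["grip_force"],s["ft_force"])
cv2.imwrite("pics/w4.png",cv2.resize(im[140:320,150:360,::-1],None,fx=3.3,fy=3.3,interpolation=cv2.INTER_CUBIC))
E
```

```text
4.1833 28.963107231387163 0.0 [-0.11341175 -0.6728433  -0.89539043]
```

View pics/w4.png

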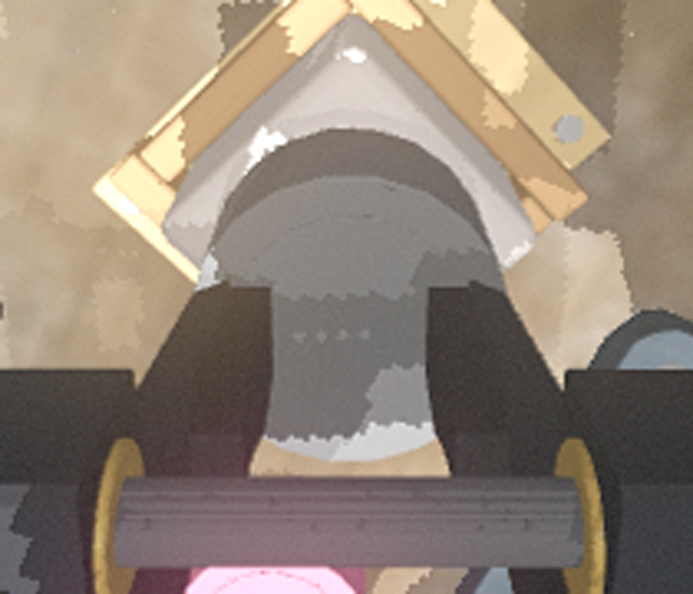

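The picture shows the finger tips, at rows ~288 of the crop, lying over the cover's top instead of beside it. The scale says they sit about 35 mm behind the reported TCP. I'll check this with the fixed cameras by comparing the fingers open and shut.

```bash
python3 - <<'E'
from h import *
import pickle
pickle.dump([optics.snapshot(n) for n in("scene","side")],open("d0.pkl","wb"))
E
```

Emit:
{"method": "move_arm", "body": {
  "commands": [
    [[0,0,0,0,1],[0,0,0,0,1],[0,0,0,0,1],[0,0,0,0,1],[0,0,0,0,1],[0,0,0,0,1],[0,0,0,0,1],[0,0,0,0,1]]
  ]
}}

```text
clock: 5.0
ee_pos: [540.0, -60.1, 83.1]
eef_rot: [0.0, 0.978, 0.21, -0.0]
ft_force: [0.1, 0.3, -0.3]
width: 68.4
grip_force: 0.0
```

```bash
python3 - <<'E'
from h import *
import pickle,cv2
d0=pickle.load(open("d0.pkl","rb"));s=telemetry.get_state();print(s["clock"],s["width"],s["ee_pos"])
w,x,y,z=s["eef_rot"];R=Ro.from_quat([x,y,z,w]).as_matrix()
ims=[]
for n,a in zip(("scene","side"),d0):
    b=optics.snapshot(n);c=cam(n);ims.append(b)
    for lab,k in(("yneg",-1),("ypos",1)):
        for h in(0,-19,-35,-50):
            q=proj(c,s["ee_pos"]+R@[0,k*47,h]);print(n,lab,h,q,b[int(q[1]+.5),int(q[0]+.5)],a[int(q[1]+.5),int(q[0]+.5)])
    m=(np.abs(a.astype(int)-b).sum(2)>60).astype(np.uint8)
    m=cv2.morphologyEx(m,cv2.MORPH_OPEN,np.ones((2,2)))
    nn,_,st,ce=cv2.connectedComponentsWithStats(m)
    for i in range(1,nn):
        if st[i,4]>12: print(n,st[i])
pickle.dump(ims,open("d1.pkl","wb"))
# picture
t=[]
for b,c in zip(ims,("scene","side")):
    u=proj(cam(c),[540,-62,110]).astype(int); t.append(cv2.resize(b[u[1]-45:u[1]+35,u[0]-40:u[0]+40],None,fx=4.9,fy=4.9,interpolation=cv2.INTER_CUBIC)); print(u)
cv2.imwrite("pics/d1.png",np.hstack(t)[:,:,::-1])
E
```

```text
5.0 68.38551061714378 [539.96190205 -60.0529485   83.10232092]
scene yneg 0 [288.4 201.3] [59 58 57] [53 57 55]
scene yneg -19 [288.6 197. ] [42 38 44] [31 35 35]
scene yneg -35 [288.7 193.4] [27 28 30] [62 60 66]
scene yneg -50 [288.8 189.9] [13 13 20] [46 48 50]
scene ypos 0 [294.8 185.2] [ 5  9 12] [17 16 23]
scene ypos -19 [295.  181.1] [15 17 16] [16 13 15]
scene ypos -35 [295.2 177.5] [21 24 21] [21 22 25]
scene ypos -50 [295.3 174.1] [36 40 41] [35 38 41]
scene [299 171   4   5  13]
scene [287 190   7   5  28]
scene [281 194   4   4  13]
side yneg 0 [285.3 192.2] [140 134 130] [141 134 130]
side yneg -19 [285.6 187.4] [94 90 87] [98 94 91]
side yneg -35 [285.9 183.3] [80 76 73] [126 123 123]
side yneg -50 [286.2 179.4] [67 61 57] [90 85 83]
side ypos 0 [288.1 176.7] [67 61 57] [69 62 59]
side ypos -19 [288.5 172.1] [68 61 58] [69 61 58]
side ypos -35 [288.8 168.1] [68 60 58] [71 63 60]
side ypos -50 [289.  164.3] [73 66 64] [74 66 65]
side [279 151   4   7  20]
side [298 153   4   8  22]
side [283 180   8   6  38]
[292 186]
[287 177]
```

View pics/d1.png

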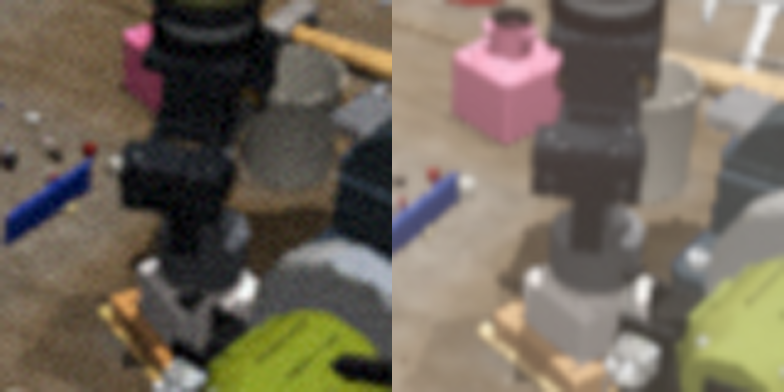

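The fixed cameras agree: the near finger ends about 26–30 mm above the reported TCP, level with the cover's top, and the gripper's body is well clear of it. So I go about 26 mm lower, once the fingers are open.

Emit:
{"method": "move_arm", "body": {
  "commands": [
    [[0,0,0,0,1],[0,0,0,0,1],[0,0,0,0,1],[0,0,0,0,1],[0,0,0.2,0,1],[0,0,0.3,0,1],[0,0,0.3,0,1],[0,0,0.25,0,1]]
  ]
}}

```text
clock: 5.77
ee_pos: [539.5, -60.0, 55.7]
eef_rot: [-0.0, 0.978, 0.21, -0.0]
ft_force: [-0.8, 0.9, -0.3]
width: 88.3
grip_force: 0.0
```

Emit:
{"method": "move_arm", "body": {
  "commands": [
    [[0,0,0,0,-1],[0,0,0,0,-1],[0,0,0,0,-1],[0,0,0,0,-1],[0,0,0,0,-1],[0,0,0,0,-1]]
  ]
}}

```text
clock: 6.27
ee_pos: [540.1, -60.1, 57.1]
eef_rot: [0.0, 0.978, 0.21, 0.0]
ft_force: [0.6, -0.0, -0.3]
width: 63.2
grip_force: 29.7
```

Emit:
{"method": "move_arm", "body": {
  "commands": [
    [[0,0,-0.3,0,-1],[0,0,-0.6,0,-1],[0,0,-0.8,0,-1],[0,0,-0.8,0,-1],[0,0,-0.5,0,-1],[0,0,-0.3,0,-1],[0,0,0,0,-1]]
  ]
}}

```text
clock: 6.85
ee_pos: [541.1, -60.1, 141.3]
eef_rot: [0.0, 0.978, 0.21, 0.002]
ft_force: [-0.4, 0.4, -0.8]
width: 63.8
grip_force: 29.7
```

```bash
python3 - <<'E'
from h import *
import pickle,cv2
s=telemetry.get_state(); print(s["ee_pos"],s["width"],s["grip_force"],s["ft_force"],s["joints"][-1])
ims=[optics.snapshot(n) for n in("scene","side","wrist")];pickle.dump((s,ims),open("w5.pkl","wb"))
P=np.array([[0]])
# tray colour fit in scene, side by hue
for n,im,box in(("scene",ims[0],(215,240,250,268)),("side",ims[1],(215,235,252,265))):
    hsv=cv2.cvtColor(im,cv2.COLOR_RGB2HSV);x0,y0,x1,y1=box
    m=cv2.inRange(hsv,(8,80,120),(25,255,255));k=np.zeros_like(m);k[y0-3:y1+3,x0-3:x1+3]=m[y0-3:y1+3,x0-3:x1+3]
    c=max(cv2.findContours(k,cv2.RETR_EXTERNAL,cv2.CHAIN_APPROX_NONE)[0],key=cv2.contourArea);print(n,cv2.boundingRect(c),cv2.fitEllipse(c))
w,x,y,z=s["eef_rot"];R=Ro.from_quat([x,y,z,w]).as_matrix()
print(R.T@(np.array([552,233,s["ee_pos"][2]])-s["ee_pos"])/25)
E
```

```text
[541.12546318 -60.11917836 141.25765628] 63.7770281365193 29.70269763842225 [-0.432418    0.40811206 -0.76787243] -1.3804871505824603
scene (212, 237, 41, 28) ((230.6116943359375, 249.87567138671875), (26.381973266601562, 39.53462219238281), 93.19087219238281)
side (218, 239, 31, 23) ((233.4810791015625, 250.5559539794922), (20.223901748657227, 27.219375610351562), 86.28842163085938)
[ 5.21592736e+00 -1.05096848e+01 -6.90921819e-04]
```

Emit:
{"method": "move_arm", "body": {
  "commands": [
    [[0,-0.3,0,0,-1],[0.1,-0.7,0,0,-1],[0.2,-1,0,0,-1],[0.3,-1,0,0,-1],[0.3,-1,0,0,-1],[0.3,-1,0,0,-1],[0.3,-1,0,0,-1],[0.3,-1,0,0,-1]]
  ]
}}

```text
clock: 7.67
ee_pos: [507.7, 119.6, 138.5]
eef_rot: [-0.0, 0.978, 0.211, -0.001]
ft_force: [0.7, 0.5, 0.1]
width: 63.2
grip_force: 29.7
```

Emit:
{"method": "move_arm", "body": {
  "commands": [
    [[0.2,-1,0,0,-1],[0.2,-1,0,0,-1],[0,-0.8,0,0,-1],[0,-0.5,0,0,-1],[0,-0.2,0,0,-1],[0,0,0,0,-1],[0,0,0,0,-1]]
  ]
}}

```text
clock: 8.25
ee_pos: [481.9, 201.1, 138.9]
eef_rot: [0.001, 0.978, 0.21, -0.0]
ft_force: [0.2, 0.2, -0.6]
width: 63.3
grip_force: 29.7
```

```bash
python3 - <<'E'
from h import *
import pickle,cv2
s=telemetry.get_state(); print(s["clock"],s["ee_pos"],s["eef_rot"],s["width"])
im=optics.snapshot("wrist");pickle.dump((s,im),open("w6.pkl","wb"))
c=cam("wrist",s);print(proj(c,[552,233,15]))
cv2.imwrite("pics/w6.png",cv2.resize(im[:,:,::-1],None,fx=1.5,fy=1.5,interpolation=cv2.INTER_CUBIC))
E
```

```text
8.25 [481.92789568 201.09075554 138.91011333] [ 5.41281208e-04  9.77650625e-01  2.10234933e-01 -4.86216679e-04] 63.31348083067362
[254.9 107.2]
```

View pics/w6.png

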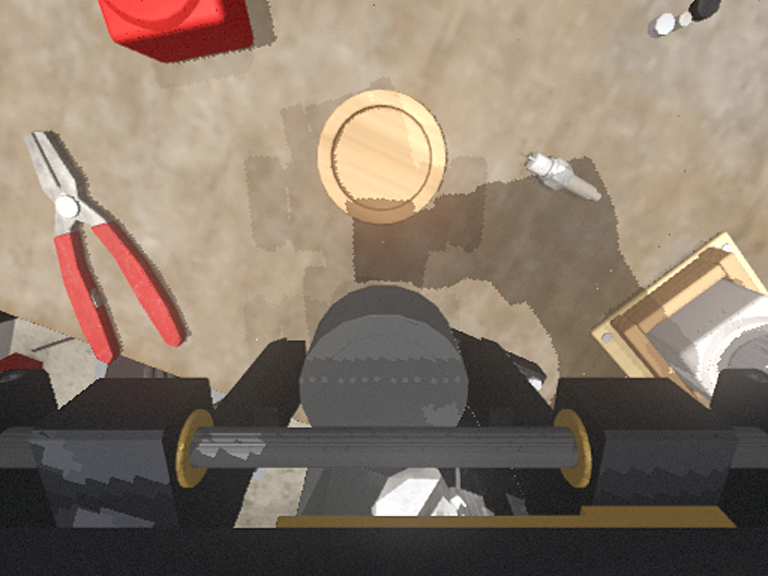

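The held cover's top is centred at about (384,396) and the tray's recess at (382,156), so neither has slipped.

```bash
python3 - <<'E'
from h import *
import pickle
s,im=pickle.load(open("w6.pkl","rb"));c=cam("wrist",s);s1=pickle.load(open("w1.pkl","rb"))
t=atz(c,(254.4,103.9),15);print("tray",t,tri((c,(254.4,103.9)),(cam("wrist",s1),(130/1.5,69/1.5)),(cam("scene"),(232,252.5)),(cam("side"),(233.3,248.5))))
w,x,y,z=s["eef_rot"];R=Ro.from_quat([x,y,z,w]).as_matrix()
for v in(394,396,398):
    q=atz(c,(256.2,v/1.5-.2),192);print("cover",q,R.T@(q-s["ee_pos"]))
print("expect top edge row",[proj(c,s["ee_pos"]+R@[32+d,0,-53])*1.5 for d in(-3,0,3)])
print("move",R.T@(t-s["ee_pos"])/25)
E
```

```text
tray [554.8756603  234.91935961  15.        ] (array([553.4, 233.6,   9. ]), [2.0, 1.7, 1.2, 2.5])
cover [478.68448387 199.23706852 192.        ] [ -3.78125536   0.40188016 -53.08514427]
cover [477.89817303 198.88197874 192.        ] [ -4.64402546   0.40234942 -53.08412727]
cover [477.10903138 198.5256106  192.        ] [ -5.50990162   0.40282037 -53.08310662]
expect top edge row [array([383.25, 311.85]), array([383.25, 303.75]), array([383.25, 295.65])]
move [ 3.22205325 -0.03828658  4.95258056]
```

Emit:
{"method": "move_arm", "body": {
  "commands": [
    [[0.4,-0.05,0,0,-1],[0.8,0,0,0,-1],[0.9,0,0,0,-1],[0.8,0,0.3,0,-1],[0.43,0,0.8,0,-1],[0,0,1,0,-1],[0,0,0.9,0,-1],[0,0,0.5,0,-1]]
  ]
}}

```text
clock: 8.97
ee_pos: [556.9, 234.6, 49.2]
eef_rot: [0.001, 0.978, 0.209, -0.002]
ft_force: [-0.8, -1.2, -0.6]
width: 63.2
grip_force: 29.7
```

Emit:
{"method": "move_arm", "body": {
  "commands": [
    [[0,0,0.6,0,-1],[0,0,0.5,0,-1],[0,0,0.2,0,-1],[0,0,0,0,-1]]
  ]
}}

```text
clock: 9.3
ee_pos: [557.0, 236.3, 18.3]
eef_rot: [0.0, 0.978, 0.21, -0.001]
ft_force: [-0.8, 1.2, -0.8]
width: 63.6
grip_force: 29.7
```

Emit:
{"method": "move_arm", "body": {
  "commands": [
    [[0,0,0.3,0,-1],[0,0,0.3,0,-1],[0,0,0.2,0,-1],[0,0,0.1,0,-1],[0,0,0,0,-1]]
  ]
}}

```text
clock: 9.72
ee_pos: [557.2, 237.1, -3.7]
eef_rot: [0.0, 0.978, 0.21, -0.0]
ft_force: [0.8, 0.2, -0.9]
width: 63.1
grip_force: 29.7
```

Emit:
{"method": "move_arm", "body": {
  "commands": [
    [[0,0,0.15,0,-1],[0,0,0.1,0,-1],[0,0,0,0,-1],[0,0,0,0,-1]]
  ]
}}

```text
clock: 10.05
ee_pos: [557.5, 237.2, -9.5]
eef_rot: [0.0, 0.978, 0.21, -0.0]
ft_force: [-0.2, -0.9, -0.0]
width: 63.3
grip_force: 29.7
```

Emit:
{"method": "move_arm", "body": {
  "commands": [
    [[0,0,0.1,0,-1],[0,0,0.05,0,-1],[0,0,0,0,-1]]
  ]
}}

```text
clock: 10.3
ee_pos: [557.4, 237.2, -13.4]
eef_rot: [0.0, 0.978, 0.21, -0.0]
ft_force: [-1.0, -0.4, -0.3]
width: 63.5
grip_force: 29.7
```

Emit:
{"method": "move_arm", "body": {
  "commands": [
    [[0,0,0.06,0,-1],[0,0,0,0,-1]]
  ]
}}

```text
clock: 10.47
ee_pos: [557.6, 237.2, -13.7]
eef_rot: [0.0, 0.978, 0.21, 0.0]
ft_force: [-2.3, -0.9, 7.0]
width: 63.2
grip_force: 29.8
```

Emit:
{"method": "move_arm", "body": {
  "commands": [
    [[0,0,-0.05,0,0.55],[0,0,0,0,0.7],[0,0,0,0,1],[0,0,0,0,1],[0,0,0,0,1],[0,0,0,0,1],[0,0,-0.2,0,1],[0,0,-0.5,0,1]]
  ]
}}

```text
clock: 11.13
ee_pos: [556.3, 236.6, 3.3]
eef_rot: [0.0, 0.978, 0.21, -0.002]
ft_force: [0.0, 0.5, -0.5]
width: 87.8
grip_force: 0.0
```

Emit:
{"method": "move_arm", "body": {
  "commands": [
    [[0,0,-1,0,1],[0,0,-1,0,1],[0,0,-1,0,1],[0,0,-1,0,1],[-0.3,0.5,-1,0,1],[-0.5,1,-1,0,1],[-0.5,1,-0.8,0,1],[-0.5,1,-0.5,0,1]]
  ]
}}

```text
clock: 11.8
ee_pos: [553.4, 138.5, 190.2]
eef_rot: [-0.0, 0.978, 0.211, 0.002]
ft_force: [0.8, -0.9, 0.6]
width: 87.9
grip_force: 0.0
```

```bash
python3 - <<'E'
from h import *
import pickle,cv2
s=telemetry.get_state(); print(s["clock"],s["ee_pos"],s["width"],s["joints"].round(2))
ims=[optics.snapshot(n) for n in("scene","side","wrist")];pickle.dump((s,ims),open("w7.pkl","wb"))
w,x,y,z=s["eef_rot"];R=Ro.from_quat([x,y,z,w]).as_matrix()
print("to above cap",R.T@(np.array([540,-62,165])-s["ee_pos"])/25)
c=cam("wrist",s);print(proj(c,[555,235,39]),proj(c,[555,235,15]))
E
```

```text
11.8 [553.40597611 138.47061184 190.16943414] 87.942370817736 [-0.19  0.63 -0.22  1.75  0.19  0.77 -1.65]
to above cap [-3.79715321  7.08470735  0.9956145 ]
[184.9 137.8] [189.4 135.6]
```

Emit:
{"method": "move_arm", "body": {
  "commands": [
    [[-0.4,0.7,0,0,1],[-0.5,1,0,0,1],[-0.55,1,0,0,1],[-0.55,1,0,0,1],[-0.55,1,0.2,0,1],[-0.5,1,0.4,0,1],[-0.4,0.7,0.4,0,1],[-0.1,0.3,0.4,0,1]]
  ]
}}

```text
clock: 12.62
ee_pos: [539.8, -53.0, 151.2]
eef_rot: [0.001, 0.978, 0.209, -0.001]
ft_force: [-1.0, -0.1, -0.6]
width: 87.8
grip_force: 0.0
```

Emit:
{"method": "move_arm", "body": {
  "commands": [
    [[0,0,0.4,0,1],[0,0,0,0,1],[0,0,0,0,1]]
  ]
}}

```text
clock: 12.87
ee_pos: [540.5, -47.3, 141.1]
eef_rot: [-0.001, 0.977, 0.212, -0.0]
ft_force: [-0.3, 1.1, 1.3]
width: 88.2
grip_force: 0.0
```

```bash
python3 - <<'E'
from h import *
import pickle,cv2
s=telemetry.get_state(); im=optics.snapshot("wrist");pickle.dump((s,im),open("w8.pkl","wb"))
print(s["clock"],s["ee_pos"],s["joints"].round(2))
u=proj(cam("wrist",s),[539,-62,106]);print(u)
s7,ims=pickle.load(open("w7.pkl","rb"))
x0,y0=int(u[0])-60,int(u[1])-60;print(x0,y0)
A=cv2.resize(im[y0:y0+120,x0:x0+120],None,fx=4,fy=4,interpolation=cv2.INTER_CUBIC)
B=cv2.resize(ims[2][90:190,130:240],(264,240),interpolation=cv2.INTER_CUBIC)
C=cv2.resize(ims[1][225:275,206:261],(264,240),interpolation=cv2.INTER_CUBIC)
cv2.imwrite("pics/w8.png",np.hstack([A,np.vstack([B,C])])[:,:,::-1])
E
```

```text
12.8667 [540.47435324 -47.26582755 141.11443757] [ 0.14  0.67 -0.23  1.88  0.24  0.62 -1.38]
[270. 209.]
210 149
```

View pics/w8.png

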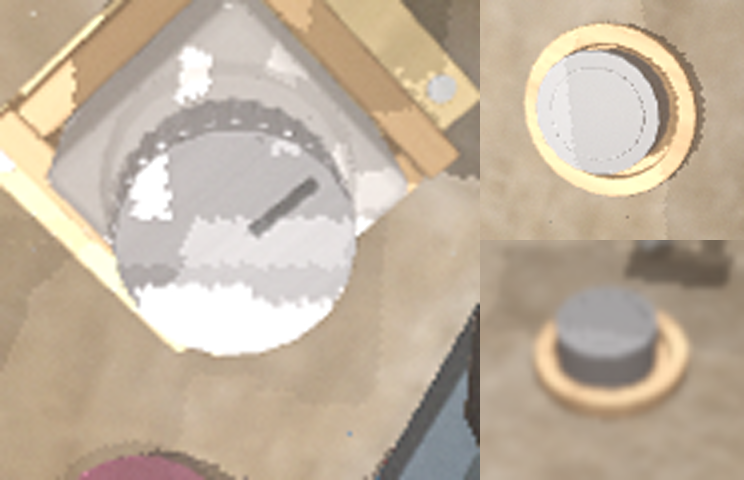

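The cover sits flat inside the tray's recess. The cap is exposed, its top centred at (236,243) of the crop, full-frame (268.6,209.3), with the mark pointing up-right.

```bash
python3 - <<'E'
from h import *
import pickle
s,im=pickle.load(open("w8.pkl","rb"));c=cam("wrist",s)
w,x,y,z=s["eef_rot"];R=Ro.from_quat([x,y,z,w]).as_matrix()
for z in(104,106,108):
    p=atz(c,(268.6,209.3),z);print(p,R.T@(p-s["ee_pos"])/25,R.T@(p-s["ee_pos"]))
m=atz(c,(315/4-.4+210,183/4-.4+149),106);print(np.degrees(np.arctan2(*(m-p)[1::-1])))
for e in[((55,170),(200,10)),((180,350),(0,175))]:
    q=[atz(c,(u/4+210,v/4+149),60) for u,v in e];print(np.degrees(np.arctan2(*(q[1]-q[0])[1::-1])))
E
```

```text
[537.51141759 -61.46155585 104.        ] [-0.34313202  0.47072213  1.48361982] [-8.5783004  11.76805327 37.09049541]
[538.21139771 -61.02782443 106.        ] [-0.31046385  0.46637156  1.40362722] [-7.76159619 11.65928891 35.0906805 ]
[538.91137784 -60.59409301 108.        ] [-0.27779568  0.46202098  1.32363462] [-6.94489199 11.55052454 33.09086559]
-27.83349535057667
-17.418815004058033
67.1565698539345
```

Emit:
{"method": "move_arm", "body": {
  "commands": [
    [[-0.15,0.2,0.2,0,1],[-0.19,0.27,0.5,0,1],[0,0,0.8,0,1],[0,0,0.8,0,1],[0,0,0.7,0,1],[0,0,0.4,0,1],[0,0,0.16,0,1],[0,0,0,0,1]]
  ]
}}

```text
clock: 13.58
ee_pos: [537.3, -64.0, 52.1]
eef_rot: [-0.0, 0.978, 0.211, -0.0]
ft_force: [0.7, -0.8, 0.7]
width: 88.1
grip_force: 0.0
```

Emit:
{"method": "move_arm", "body": {
  "commands": [
    [[0,0,0,0,1],[0,0,0,0,-1],[0,0,0,0,-1],[0,0,0,0,-1],[0,0,0,0,-1],[0,0,0,0,-1],[0,0,0,0,-1],[0,0,0,0,-1]]
  ]
}}

```text
clock: 14.25
ee_pos: [537.4, -62.9, 52.9]
eef_rot: [-0.001, 0.977, 0.211, 0.0]
ft_force: [-1.9, 3.6, 4.8]
width: 52.8
grip_force: 30.8
```

Emit:
{"method": "move_arm", "body": {
  "commands": [
    [[0,0,0,-0.3,-1],[0,0,0,-0.5,-1],[0,0,0,-0.5,-1],[0,0,0,-0.5,-1],[0,0,0,-0.2,-1],[0,0,0,0,-1]]
  ]
}}

```text
clock: 14.75
ee_pos: [537.7, -63.9, 52.8]
eef_rot: [-0.0, 0.95, 0.312, 0.0]
ft_force: [-1.2, 4.3, 4.7]
width: 53.1
grip_force: 30.8
```

```bash
cat > mark.py <<'E'
from h import *
import cv2
# measure angle of dark mark on cap top in world
def look(zt=106):
    s=telemetry.get_state();im=optics.snapshot("wrist");c=cam("wrist",s)
    w,x,y,z=s["eef_rot"];R=Ro.from_quat([x,y,z,w]).as_matrix()
    print(s["clock"],s["ee_pos"].round(1),"toolx",np.degrees(np.arctan2(R[1,0],R[0,0])).round(1),"F",s["ft_force"].round(1),"T",s["wrist_torque"].round(2),s["width"].round(1),s["grip_force"],"j7",s["joints"][-1].round(2))
    p=s["ee_pos"].copy();p[2]=zt;g=cv2.GaussianBlur(cv2.cvtColor(im,cv2.COLOR_RGB2GRAY),(3,3),0)
    b=[]
    for a in range(-180,180,3):
        v=[];
        for r in(10,13,16,19,22):
            u=proj(c,p+[r*np.cos(np.radians(a)),r*np.sin(np.radians(a)),0]);v.append(int(g[int(u[1]+.5),int(u[0]+.5)]))
        b.append((max(v),a))
    print(sorted(b)[:8])
    return s,im
E
python3 - <<'E'
from mark import *
look()
E
```

```text
Traceback (most recent call last):
  File "mark.py", line 7, in look
    print(s["clock"],s["ee_pos"].round(1),"toolx",np.degrees(np.arctan2(R[1,0],R[0,0])).round(1),"F",s["ft_force"].round(1),"T",s["wrist_torque"].round(2),s["width"].round(1),s["grip_force"],"j7",s["joints"][-1].round(2))
                                                                                                                                                           ^^^^^^^^^^^^^^^^
AttributeError: 'float' object has no attribute 'round'
```

```bash
sed -i 's/s\["width"\].round(1)/round(s["width"],1)/' mark.py; python3 -c "
from mark import *
look()"
```

```text
14.8 [537.7 -64.   52.8] toolx 36.3 F [-0.8  3.8  5.9] T [ 0.79  0.3  -0.19] 52.8 30.797366572078317 j7 -1.27
[(109, -12), (114, -9), (129, -15), (161, 144), (161, 147), (162, -144), (162, -129), (162, -126)]
```

Emit:
{"method": "move_arm", "body": {
  "commands": [
    [[0,0,0,-0.5,-1],[0,0,0,-0.8,-1],[0,0,0,-0.8,-1],[0,0,0,-0.8,-1],[0,0,0,-0.8,-1],[0,0,0,-0.5,-1],[0,0,0,0,-1],[0,0,0,0,-1]]
  ]
}}

```text
clock: 15.52
ee_pos: [538.3, -63.2, 53.3]
eef_rot: [-0.0, 0.859, 0.512, 0.001]
ft_force: [-1.8, 5.5, 9.6]
width: 53.0
grip_force: 30.8
```

```bash
python3 -c "
from mark import *
look()"
```

```text
15.5167 [538.3 -63.2  53.3] toolx 61.5 F [-1.8  5.5  9.6] T [1.02 0.4  0.02] 53.0 30.836010067141615 j7 -0.99
[(111, 12), (111, 15), (126, 9), (152, 18), (155, 174), (156, -180), (156, -114), (156, -111)]
```

Emit:
{"method": "move_arm", "body": {
  "commands": [
    [[0,0,0,-0.5,-1],[0,0,0,-0.8,-1],[0,0,0,-0.8,-1],[0,0,0,-0.8,-1],[0,0,0,-0.7,-1],[0,0,0,-0.2,-1],[0,0,0,0,-1],[0,0,0,0,-1]]
  ]
}}

```text
clock: 16.23
ee_pos: [538.7, -63.5, 54.1]
eef_rot: [0.001, 0.741, 0.671, 0.001]
ft_force: [-3.2, 3.4, 16.1]
width: 53.1
grip_force: 31.0
```

```bash
python3 -c "
from mark import *
look(107)"
```

```text
16.2333 [538.7 -63.5  54.1] toolx 84.3 F [-3.2  3.4 16.1] T [ 0.83  0.62 -0.04] 53.1 30.972608572337776 j7 -0.71
[(108, 33), (108, 36), (109, 39), (145, -165), (145, -162), (146, -174), (146, -171), (147, -180)]
```

Emit:
{"method": "move_arm", "body": {
  "commands": [
    [[0,0,-0.1,0,-1],[0,0,-0.15,0,-1],[0,0,-0.15,0,-1],[0,0,0,0,-1],[0,0,0,0,-1]]
  ]
}}

```text
clock: 16.7
ee_pos: [537.4, -64.6, 62.5]
eef_rot: [-0.0, 0.742, 0.671, -0.0]
ft_force: [-0.5, 1.9, -0.1]
width: 53.2
grip_force: 30.7
```

Emit:
{"method": "move_arm", "body": {
  "commands": [
    [[0,0,-0.2,0,-1],[0,0,-0.35,0,-1],[0,0,-0.4,0,-1],[0,0,-0.35,0,-1],[0,0,-0.16,0,-1],[0,0,0,0,-1],[0,0,0,0,-1],[0,0,0,0,-1]]
  ]
}}

```text
clock: 17.37
ee_pos: [537.3, -64.6, 99.0]
eef_rot: [-0.0, 0.742, 0.671, -0.0]
ft_force: [0.5, -0.5, -0.2]
width: 53.3
grip_force: 30.7
```

```bash
python3 -c "
from mark import *
s,im=look(152)
import pickle
_,o=pickle.load(open('w7.pkl','rb'))
print(s['qd'].round(4))
# jar region unchanged? compare white shoulder/brace area in scene vs w7
for n,a in(('scene',o[0]),('side',o[1])):
    b=optics.snapshot(n);c=cam(n)
    for X in([539,-62,40],[539,-62,6],[555,235,39],[555,235,15]):
        u=proj(c,X).astype(int);P=lambda i:i[u[1]-7:u[1]+8,u[0]-14:u[0]+15].astype(int)
        print(n,X,u,(np.abs(P(a)-P(b)).sum(2)>70).mean().round(3))
    if n=='side':
        for r in range(-2,6): u=proj(c,[539,-62,130-10*r]).round().astype(int);print(130-10*r,b[u[1],u[0]],a[u[1],u[0]])
"
```

```text
17.3667 [537.3 -64.6  99. ] toolx 84.3 F [ 0.5 -0.5 -0.2] T [-0.01 -0.02  0.  ] 53.3 30.6884783715941 j7 -0.66
[(106, 33), (130, 36), (135, 30), (145, -162), (146, -171), (146, -168), (146, -165), (146, 39)]
[-0.0008  0.0071 -0.0002  0.0038  0.0015  0.0005  0.0013]
scene [539, -62, 40] [291 202] 0.51
scene [539, -62, 6] [291 209] 0.303
scene [555, 235, 39] [230 246] 0.062
scene [555, 235, 15] [230 251] 0.039
side [539, -62, 40] [286 194] 0.476
side [539, -62, 6] [286 202] 0.262
side [555, 235, 39] [231 240] 0.037
side [555, 235, 15] [231 246] 0.0
150 [140 137 136] [121 111 101]
140 [204 200 200] [157 144 129]
130 [180 176 176] [157 143 127]
120 [161 157 158] [182 175 170]
110 [158 154 154] [183 179 179]
100 [113 107 103] [188 183 183]
90 [98 93 88] [187 183 183]
80 [199 193 188] [144 140 139]
```

```bash
python3 -c "
from station import job
print(job.close_job())"
```

```text
the job is handed in; nothing more can be done
None
```

I handed the job in at about 17 s: the cover is in the tray recess, and the gripper holds the unscrewed cap still, about 2 cm above the jar's mouth by calculation. The wrist force stayed near zero during the lift, so the jar did not come up with the cap.

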